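# Index the plaster cast one hole towards the lamp

## Robot

A 6-joint arm with a two-finger parallel gripper is mounted at the origin on the work surface. World frame = base frame: x ahead of the robot, y to its left, z up, the work surface at z = 0. Lengths are in m, angles in rad, forces in N, time in s.
With the tool pointing down it reaches from about 0.325 to 0.85 m from the base axis. Payload 4.4 kg.
Tool frame: the origin (TCP) lies at the very end of the fingers, on their centre line; the grasp point (between the pads) lies 19 mm behind it; z points along the fingers, y is the line along which they close (so a half turn about z gives the same grasp; the last joint's range is limited). The gripper opens to 94 mm and grips with 3 to 60 N. Pads are 16 mm wide; open, the fingers measure 119 mm over their backs; the gripper's body (75 mm by 177 mm) begins 78 mm behind the grasp point.
Start: joints at [0.97, 0.207, 1.542, -0, 1.393, -0.15], TCP at [0.251, 0.518, 0.205] pointing down, gripper open.
Joint ranges: [-2.73, 2.73], [-0.86, 2.22], [0.23, 2.46], [-1.11, 4.25], [0.08, 2.63], [-2.82, 2.82]. Speed limits (rad/s): [2.79, 2.79, 3.14, 3.14, 3.14, 3.14].

## Interface

Orientations are given as [roll, pitch, yaw] about the fixed x, y, z axes, in that order (R = Rz(yaw) Ry(pitch) Rx(roll)).
In Python, from workcell import * gives the robot as it stands.
- The arm moves only by the tool servo_tool, never from a script. Its argument "rows" is a list of rows, each an object of numbers: "dx", "dy", "dz": the shift along the tool's x, y, z scaled (see below); "wx", "wy", "wz": the turn, a rotation vector about the tool's x, y, z scaled (see below). In form: [{"dx": .., "dy": .., "dz": .., "wx": .., "wy": .., "wz": ..}, ...]. A call has 1 to 8 rows; each row shifts and turns the commanded pose from where the row before left it, along the tool's axes as they then stand; what a row does not reach is not made up. The controller multiplies each number of a shift by 0.04 m and each number of a turn by 0.1 rad. A row lasts 1/10 s, in which the tool goes at most 50 mm and 8.59 degrees, less where a joint would pass 70% of its speed; a pose out of reach is approached as far as the arm can. A call with a number of a shift or a turn outside -1 to 1 is refused whole. A call with a gripper value outside its range is refused whole. "fingers" is the closure, from 0 (fully open) to 1 (shut), set as the call begins (left out, the last holds). The fingers move at their own pace and stop on an object; the grip force is fixed at half the most. Time passes only in rows, so rows that do not move let the fingers close. It gives the time, the measured TCP pose, the force, the opening and the grip force at its end, in the units of the state.
- read_state(): the state, without advancing time (a new reading comes with each control period).
- grab_frame(name): name is "scene" or "top" or "wrist"; returns a dict with "color" (480x640x3 uint8, red, green, blue), "mtx" (3x3 intrinsics, pixels), "extrinsics" (4x4, takes a point from world to camera coordinates). Camera axes: x right, y up, looking along -z (the intrinsics and any distortion apply to the point x, -y, -z); pixel columns grow to the right and rows downward; lengths in m; the calibration is good to about 2 mm. A picture is of the moment at which its call begins. There is no depth.
- finish_job(): hands the job in; it is judged then, once.
The state is a dict: "t": time; "joint_positions": joint angles; "dq": joint speeds; "joint_efforts": joint torques, N m; "position": TCP position; "ee_rot": TCP orientation; "wrist_force": force on the tool from outside, world axes, zero at the start; "moment": the same for the moment, N m; "opening": opening from 0.0 (shut) to 1.0 (fully open); "grasp_force": force on a finger pad.
Only numpy, scipy, OpenCV 4.12 (cv2) and the standard library are available. Lean on these libraries where they do the work, as an engineer would, in place of code of your own. Each camera call takes 0.05 s, during which the arm holds its last target. There are 200 camera calls.

## Task

Bring the front of the plaster cast round towards the lamp by one hole: press the indexing plunger of the rotary table down with the fingertips, turn the table with the plunger held in, towards the side on which the mushroom-shaped lamp stands, and let the plunger spring up again in the very next hole, so that the table is locked there. Only press and push, pick nothing up: the cast stays as it sits in the middle of the table, the other things on the bench stay where they are, and at the end you are clear of everything.

Things in the scene. Friction and masses are not known exactly. Their poses are not given: they have to be found in the camera images.
- stand: Fixed stand: white drum, round aluminium index plate 290 mm across, top 36 mm up. Origin on the turning axis at bench level, +x towards the plunger's starting hole. The plate has an arc slot at 115 mm radius with five round holes (dark) 45 degrees apart, at -90, -45, 0, 45, 90 degrees about z from +x; the start is the middle hole. Its place and yaw vary.
- turntable (a joint): Angle of the steel disc (176 mm across, top 54 mm above the bench) about the vertical axis, rad: 0 at the start, positive anticlockwise seen from above (to the stand's +y), range +-1.72; the next holes are at +0.785 and -0.785. Light friction (0.025 N m), stays where it is left; locked with about 0.015 rad of play while the plunger is up in a hole.
- disc_centre (a point): Centre of the disc's top face, on the turning axis, 54 mm above the bench.
- plunger (a joint): How far the plunger is pressed, m: 0 up (locked in a hole), 0.016 fully down. A spring pushes it up with 4 N (top) to 7.5 N (down). Its round-nosed 12 mm pin clears the plate from about 0.012 on; let go between holes it stays down under the plate at about 0.011; within about 3.5 mm (1.7 degrees) of a hole it centres itself and springs up.
- dish (a point): Centre of the dished top of the plunger's head, a black knob 52 mm across on an arm of the disc, 115 mm from the turning axis, going round with the disc. Dish 44 mm across inside (shut fingertips fit in), rim 7 mm high, 4 mm thick. Floor 78 mm above the bench when up (rim 85 mm). Press its floor straight down, then push sideways, still pressing, to turn the table.
- lamp: Mushroom-shaped lamp, loose: round aluminium foot 90 mm, thin stem, white domed shade 104 mm across, 148 mm tall. Origin under the foot. It stands about 0.27 m from the turning axis, 65 to 71 degrees to one side of the plunger: on the stand's +y side the table must turn positive, on its -y side negative.
- jar: White jar with a lid, 76 mm across and 115 mm tall, loose, on the other side from the lamp. Origin under its centre. Leave it alone.
- cast: Plaster model of a jaw with a row of teeth, 65 x 62 x 34 mm, 0.11 kg, standing loose on the middle of the disc, its front (+x) towards the plunger; it rides round with the disc. Origin under its centre. Leave it standing.
- knife: Wax knife, about 175 mm long, wooden handle and narrow steel blade, lying loose on the bench beside the rotary table. Leave it alone.
- toothbox: Black open box 70 x 35 x 14 mm with spare teeth, loose on the bench beside the rotary table. Leave it alone.
There are look-alikes about, which are no part of the job. Leave any green or turquoise look-alike of the lamp alone.

How it is judged:
By the outcome, as a careful person would: the job done as asked, in the order asked, and still so for the second after the job is handed in, with the robot touching nothing.
It also fails if it takes over 56 s, if anything falls off the work surface, if the arm or the gripper's body presses on something with over 40 N, if the wrist force passes 120 N, or if a joint passes its speed limit or range.

## Working session

There is one attempt and no reset: what is moved stays moved. The work goes in short steps, Python scripts to look and compute and a tool call to move; the robot and the scene stay as the last step left them, time stands still between calls to the robot, and variables do not carry over. Pictures are saved under pics/ and viewed, at most 10 in all, crops included, and the job is handed in when it is done.

Besides the shell and the picture viewer there is one more tool, called after "Emit:" by a JSON object that holds its "method" and its "body". servo_tool: Moves the arm, as the interface text tells. Its arguments: {"type":"object","properties":{"rows":{"type":"array","items":{"type":"object","properties":{"dx":{"type":"number"},"dy":{"type":"number"},"dz":{"type":"number"},"wx":{"type":"number"},"wy":{"type":"number"},"wz":{"type":"number"}}}},"fingers":{"type":"number"}},"required":["rows"]}

```bash
mkdir -p pics; cat > h.py <<'E'
from workcell import *
import cv2, numpy as np
def snap(n,f):
    g=grab_frame(n); cv2.imwrite(f'pics/{f}.png',g['color'][:,:,::-1]); np.savez(f'pics/{f}.npz',**{k:g[k] for k in('color','mtx','extrinsics')}); return g
def ray(g,u,v,z):
    K=g['mtx'];E=g['extrinsics'];R=E[:3,:3];c=-R.T@E[:3,3]
    p=np.linalg.inv(K)@[u,v,1]; d=R.T@np.array([p[0],-p[1],-p[2]])
    return c+d*(z-c[2])/d[2]
def proj(g,P):
    E=g['extrinsics'];q=E[:3,:3]@np.array(P)+E[:3,3];p=g['mtx']@[q[0],-q[1],-q[2]];return p[:2]/p[2]
E
python3 - <<'E'
from h import *
for n in('top','scene'):
    g=snap(n,n+'0'); print(n,[k for k in g],g['extrinsics'].round(3).tolist(),g['mtx'].tolist())
print(read_state())
E
```

```text
top ['color', 'mtx', 'extrinsics'] [[0.002, -1.0, 0.009, -0.012], [0.989, 0.003, 0.146, -0.56], [-0.146, 0.009, 0.989, -1.076], [0.0, 0.0, 0.0, 1.0]] [[446.007044427258, 0.0, 309.69054821212086], [0.0, 446.007044427258, 236.11610072130142], [0.0, 0.0, 1.0]]
scene ['color', 'mtx', 'extrinsics'] [[-0.826, 0.564, -0.004, 0.464], [-0.362, -0.524, 0.771, 0.126], [0.433, 0.638, 0.637, -1.145], [0.0, 0.0, 0.0, 1.0]] [[438.25273494203907, 0.0, 323.9502189095669], [0.0, 438.25273494203907, 241.9770290901119], [0.0, 0.0, 1.0]]
{'t': 0.1, 'joint_positions': array([ 9.69472219e-01,  2.07343772e-01,  1.54281002e+00, -2.10935533e-05,
        1.39353973e+00, -1.50501749e-01]), 'dq': array([-1.34942339e-03, -2.24340348e-03, -3.65015920e-03, -3.93715616e-04,
       -2.89396139e-04, -3.13988172e-05]), 'joint_efforts': array([-1.51287622e-03, -3.71860957e+01, -2.82293737e+01,  6.99822628e-02,
        3.11538263e-02, -7.48205798e-05]), 'position': array([0.2501208 , 0.51691944, 0.20440236]), 'ee_rot': array([-3.13951241e+00, -2.94472389e-04,  2.69077373e+00]), 'wrist_force': array([0.13338328, 0.00814225, 0.06341427]), 'moment': array([ 0.00959603, -0.01126013, -0.0201351 ]), 'grasp_force': 0.0, 'opening': 1.0017962868774146}
```

View pics/top0.png

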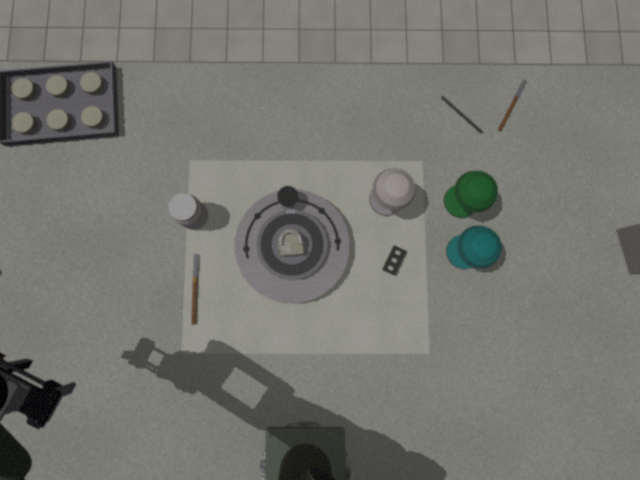

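View pics/scene0.png

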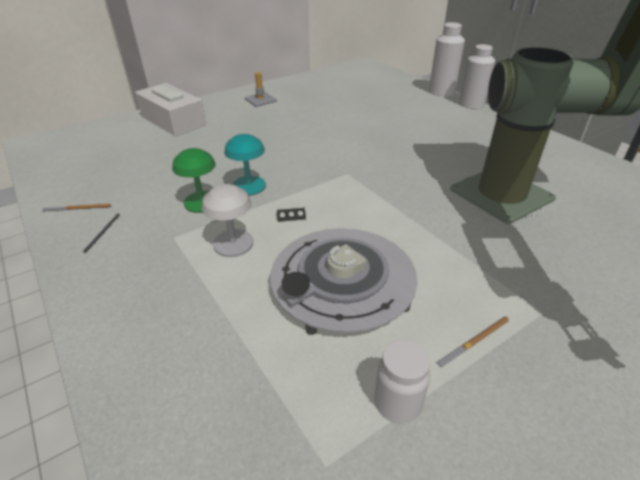

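Top view: knob at about (288,196), disc centre about (293,245), and the white lamp at (393,190), which is on the -y side, so the turn is negative (clockwise). The jar is at (185,210) and the slot holes run from (247,250) to (338,245).

```bash
python3 - <<'E'
from h import *
from scipy.optimize import least_squares
def load(f): return dict(np.load(f'pics/{f}.npz'))
for f,box in(('top0',(265,175,312,212)),('scene0',(275,268,315,302))):
    g=load(f); im=g['color'].max(2); x0,y0,x1,y1=box
    m=(im[y0:y1,x0:x1]<45).astype(np.uint8); m=cv2.morphologyEx(m,cv2.MORPH_OPEN,np.ones((7,7)))
    n,l,s,c=cv2.connectedComponentsWithStats(m); i=1+np.argmax(s[1:,4]); print(f,s[i],c[i]+[x0,y0], 'z.082',ray(g,*(c[i]+[x0,y0]),.082).round(4))
g=load('top0'); im=g['color']; gray=im.max(2)
# dark holes
for u,v in((247,250),(257,216),(321,211),(338,245)):
    sub=gray[v-9:v+10,u-9:u+10].astype(float); w=np.clip(70-sub,0,None); yy,xx=np.mgrid[v-9:v+10,u-9:u+10]
    c=(w*xx).sum()/w.sum(),(w*yy).sum()/w.sum(); print('hole',np.round(c,1),ray(g,*c,.036).round(4))
# plate outline at z .036: circle
hsv=cv2.cvtColor(im,cv2.COLOR_RGB2HSV)
crop=im[170:320,215:375]; cv2.imwrite('pics/c.png',cv2.resize(crop[:,:,::-1],(800,750),interpolation=cv2.INTER_CUBIC)[:600])
print('lamp',ray(g,394,188,.12).round(3),'R',ray(g,382,202,.0).round(3))
E
```

```text
Traceback (most recent call last):
ValueError: attempt to get argmax of an empty sequence
```

```bash
python3 - <<'E'
from h import *
def load(f): return dict(np.load(f'pics/{f}.npz'))
for f,box in(('top0',(265,175,312,212)),('scene0',(275,265,318,305))):
    g=load(f); im=g['color'].max(2); x0,y0,x1,y1=box
    for t in(60,75,90):
        m=(im[y0:y1,x0:x1]<t).astype(np.uint8); m=cv2.morphologyEx(m,cv2.MORPH_OPEN,np.ones((5,5)))
        n,l,s,c=cv2.connectedComponentsWithStats(m)
        for i in range(1,n): print(f,t,s[i],(c[i]+[x0,y0]).round(1),'z.082',ray(g,*(c[i]+[x0,y0]),.082).round(4))
g=load('top0'); im=g['color']; gray=im.max(2)
for u,v in((247,250),(257,216),(321,211),(338,245)):
    sub=gray[v-9:v+10,u-9:u+10].astype(float); w=np.clip(sub.min()+35-sub,0,None); yy,xx=np.mgrid[v-9:v+10,u-9:u+10]
    c=(w*xx).sum()/w.sum(),(w*yy).sum()/w.sum(); print('hole',sub.min(),np.round(c,1),ray(g,*c,.036).round(4))
crop=im[170:320,215:375]; cv2.imwrite('pics/c.png',cv2.resize(crop[:,:,::-1],(640,600),interpolation=cv2.INTER_CUBIC))
print('lamp',ray(g,394,188,.12).round(3),'R',ray(g,382,202,.0).round(3))
E
```

```text
top0 60 [ 13  12  20  20 316] [287.8 196.5] z.082 [0.6515 0.0438 0.082 ]
top0 75 [ 13  12  28  21 399] [289.4 197.2] z.082 [0.6498 0.0399 0.082 ]
top0 90 [ 12  11  31  24 550] [291.7 198.1] z.082 [0.6475 0.0341 0.082 ]
scene0 60 [ 18   9  15  21 254] [299.7 283.8] z.082 [0.6504 0.0534 0.082 ]
scene0 75 [  8   8  26  23 515] [295.5 283.7] z.082 [0.6565 0.0488 0.082 ]
scene0 90 [  7   0  36  33 789] [299.1 281.6] z.082 [0.6485 0.048  0.082 ]
hole 42.0 [246.1 248.7] [0.5282 0.1488 0.036 ]
hole 44.0 [257.5 215.6] [0.6128 0.1219 0.036 ]
hole 44.0 [321.5 210.9] [ 0.6253 -0.0402  0.036 ]
hole 41.0 [337.3 241.4] [ 0.5473 -0.0799  0.036 ]
lamp [ 0.664 -0.209  0.12 ] R [ 0.657 -0.201  0.   ]
```

View pics/c.png

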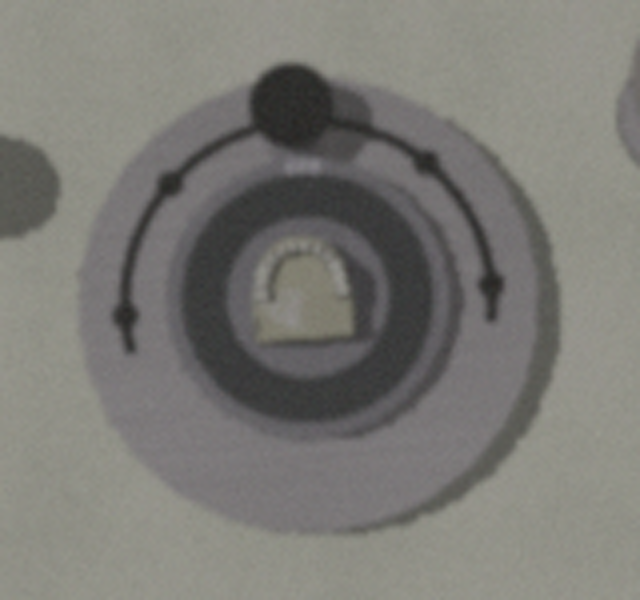

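Positions: the ±90° holes give centre (0.538, 0.0345), yaw 0.083 and spacing 0.2295 (230 expected). The predicted knob and -45° hole positions match what I measured to about 1 mm. Now I'll move over the knob with the fingers shut.

Emit:
{"method": "servo_tool", "body": {"rows": [{"dx": -0.88,"dy": -0.39},{"dx": -0.88,"dy": -0.39},{"dx": -0.88,"dy": -0.39},{"dx": -0.88,"dy": -0.39},{"dx": -0.88,"dy": -0.39},{"dx": -0.88,"dy": -0.39},{"dx": -0.88,"dy": -0.39},{"dx": -0.88,"dy": -0.39}], "fingers": 1}}

```text
invalid input
```

Emit:
{"method": "servo_tool", "body": {"rows": [{"dx": -0.88,"dy": -0.39},{"dx": -0.88,"dy": -0.39},{"dx": -0.88,"dy": -0.39},{"dx": -0.88,"dy": -0.39},{"dx": -0.88,"dy": -0.39},{"dx": -0.88,"dy": -0.39},{"dx": -0.88,"dy": -0.39},{}]}}

```text
invalid input
```

Emit:
{"method": "servo_tool", "body": {"rows": [{"dx": -0.88,"dy": -0.39,"dz": 0,"wx": 0,"wy": 0,"wz": 0},{"dx": -0.88,"dy": -0.39,"dz": 0,"wx": 0,"wy": 0,"wz": 0},{"dx": -0.88,"dy": -0.39,"dz": 0,"wx": 0,"wy": 0,"wz": 0},{"dx": -0.88,"dy": -0.39,"dz": 0,"wx": 0,"wy": 0,"wz": 0},{"dx": -0.88,"dy": -0.39,"dz": 0,"wx": 0,"wy": 0,"wz": 0},{"dx": -0.88,"dy": -0.39,"dz": 0,"wx": 0,"wy": 0,"wz": 0},{"dx": -0.88,"dy": -0.39,"dz": 0,"wx": 0,"wy": 0,"wz": 0},{"dx": -0.88,"dy": -0.39,"dz": 0,"wx": 0,"wy": 0,"wz": 0}], "fingers": 1}}

```text
t: 0.9
position: [0.45, 0.2811, 0.205]
ee_rot: [-3.141, -0.001, 2.691]
wrist_force: [0.6, 1.3, 0.4]
opening: 0.36
grasp_force: 0.0
```

Emit:
{"method": "servo_tool", "body": {"rows": [{"dx": -0.89,"dy": -0.39,"dz": 0,"wx": 0,"wy": 0,"wz": 0},{"dx": -0.89,"dy": -0.39,"dz": 0,"wx": 0,"wy": 0,"wz": 0},{"dx": -0.89,"dy": -0.39,"dz": 0,"wx": 0,"wy": 0,"wz": 0},{"dx": -0.89,"dy": -0.39,"dz": 0,"wx": 0,"wy": 0,"wz": 0},{"dx": -0.89,"dy": -0.39,"dz": 0,"wx": 0,"wy": 0,"wz": 0},{"dx": -0.89,"dy": -0.39,"dz": 0,"wx": 0,"wy": 0,"wz": 0},{"dx": -0.89,"dy": -0.39,"dz": 0,"wx": 0,"wy": 0,"wz": 0},{"dx": -0.89,"dy": -0.39,"dz": 0,"wx": 0,"wy": 0,"wz": 0}]}}

```text
t: 1.7
position: [0.652, 0.0448, 0.2047]
ee_rot: [-3.141, -0.001, 2.691]
wrist_force: [0.5, 0.5, 0.2]
opening: 0.006
grasp_force: 0.0
```

```bash
python3 - <<'E'
from h import *
g=snap('wrist','w1'); s=read_state(); print(s['t'],s['position'].round(4),s['ee_rot'].round(3),s['opening'])
print(proj(g,[.6524,.0441,.078]),proj(g,[.538,.0345,.054]),proj(g,[.6256,-.0398,.036]))
E
```

```text
1.75 [0.6556 0.0391 0.2044] [-3.139  0.004  2.686] 0.007677878962188105
[317.11595119 228.52340979] [241.93310097  97.56024842] [219.16931049 231.30060951]
```

View pics/w1.png

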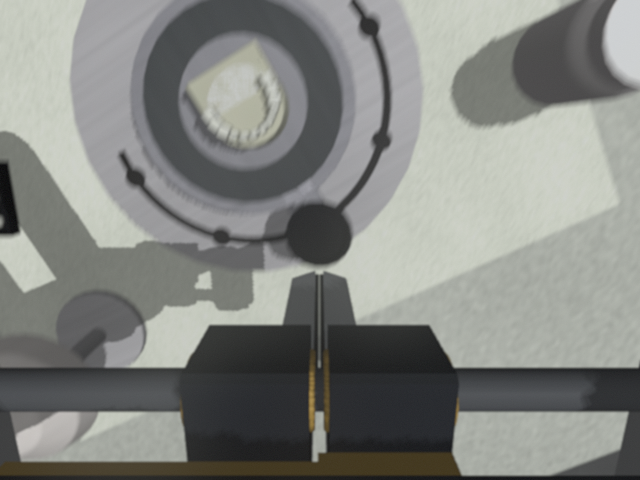

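The wrist view shows the knob at (319,234), the next hole at (222,236) and the cast at (237,95), with the shut fingers just below the knob. I'll let the arm settle and compare again.

```bash
python3 - <<'E'
from h import *
for k in range(4):
    s=read_state(); g=snap('wrist','w2'); print(s['t'],s['position'].round(4),s['ee_rot'].round(3))
im=g['color'].max(2)
sub=(im[195:272,280:360]<60).astype(np.uint8); sub=cv2.morphologyEx(sub,cv2.MORPH_OPEN,cv2.getStructuringElement(cv2.MORPH_ELLIPSE,(31,31)))
n,l,st,c=cv2.connectedComponentsWithStats(sub);i=1+np.argmax(st[1:,4]);k=c[i]+[280,195];print('knob',st[i],k,ray(g,*k,.084).round(4))
for P in([.6256,-.0398,.036],[.5473,-.0799,.036],[.6128,.1219,.036],[.5282,.1488,.036]):
    u,v=proj(g,P).round().astype(int); sub=im[v-9:v+10,u-9:u+10].astype(float)
    w=np.clip(sub.min()+35-sub,0,None); yy,xx=np.mgrid[v-9:v+10,u-9:u+10]
    c=(w*xx).sum()/w.sum(),(w*yy).sum()/w.sum(); print((u,v),np.round(c,1),ray(g,*c,.036).round(4),P)
E
```

```text
1.75 [0.6556 0.0391 0.2044] [-3.139  0.004  2.686]
1.8 [0.6536 0.0417 0.2042] [-3.140e+00  1.000e-03  2.686e+00]
1.85 [0.6521 0.044  0.2042] [-3.141e+00 -2.000e-03  2.687e+00]
1.9 [0.6513 0.0455 0.2044] [-3.141e+00 -2.000e-03  2.689e+00]
knob [   8    6   57   63 2797] [315.94994637 230.82195209] [0.6514 0.0439 0.084 ]
(np.int64(219), np.int64(233)) [220.4 234.6] [ 0.6276 -0.0394  0.036 ] [0.6256, -0.0398, 0.036]
(np.int64(133), np.int64(173)) [134.2 173.9] [ 0.5487 -0.0795  0.036 ] [0.5473, -0.0799, 0.036]
(np.int64(380), np.int64(138)) [381.7 138. ] [0.6137 0.1233 0.036 ] [0.6128, 0.1219, 0.036]
(np.int64(368), np.int64(22)) [368.9  22.3] [0.5286 0.1496 0.036 ] [0.5282, 0.1488, 0.036]
```

Agrees to 1–2 mm. Descending.

Emit:
{"method": "servo_tool", "body": {"rows": [{"dx": 0,"dy": 0,"dz": 0.5,"wx": 0,"wy": 0,"wz": 0},{"dx": 0,"dy": 0,"dz": 0.6,"wx": 0,"wy": 0,"wz": 0},{"dx": 0,"dy": 0,"dz": 0.6,"wx": 0,"wy": 0,"wz": 0},{"dx": 0,"dy": 0,"dz": 0.5,"wx": 0,"wy": 0,"wz": 0},{"dx": 0,"dy": 0,"dz": 0.4,"wx": 0,"wy": 0,"wz": 0},{"dx": 0,"dy": 0,"dz": 0.2,"wx": 0,"wy": 0,"wz": 0},{"dx": 0,"dy": 0,"dz": 0,"wx": 0,"wy": 0,"wz": 0},{"dx": 0,"dy": 0,"dz": 0,"wx": 0,"wy": 0,"wz": 0}]}}

```text
t: 2.75
position: [0.6522, 0.0464, 0.0944]
ee_rot: [3.141, 0.001, 2.691]
wrist_force: [1.1, -0.0, 0.0]
opening: 0.01
grasp_force: 0.0
```

Emit:
{"method": "servo_tool", "body": {"rows": [{"dx": -0.02,"dy": -0.04,"dz": 0.2,"wx": 0,"wy": 0,"wz": 0},{"dx": 0,"dy": 0,"dz": 0.15,"wx": 0,"wy": 0,"wz": 0},{"dx": 0,"dy": 0,"dz": 0.1,"wx": 0,"wy": 0,"wz": 0},{"dx": 0,"dy": 0,"dz": 0.1,"wx": 0,"wy": 0,"wz": 0},{"dx": 0,"dy": 0,"dz": 0.1,"wx": 0,"wy": 0,"wz": 0},{"dx": 0,"dy": 0,"dz": 0.08,"wx": 0,"wy": 0,"wz": 0},{"dx": 0,"dy": 0,"dz": 0.05,"wx": 0,"wy": 0,"wz": 0},{"dx": 0,"dy": 0,"dz": 0,"wx": 0,"wy": 0,"wz": 0}]}}

```text
t: 3.55
position: [0.6521, 0.0442, 0.0631]
ee_rot: [3.141, 0.001, 2.691]
wrist_force: [-2.9, -0.6, 6.7]
opening: 0.006
grasp_force: 3.4
```

Emit:
{"method": "servo_tool", "body": {"rows": [{"dx": -0.07,"dy": -0.125,"dz": 0,"wx": 0,"wy": 0,"wz": 0},{"dx": -0.063,"dy": -0.128,"dz": 0,"wx": 0,"wy": 0,"wz": 0},{"dx": -0.057,"dy": -0.131,"dz": 0,"wx": 0,"wy": 0,"wz": 0},{"dx": -0.05,"dy": -0.134,"dz": 0,"wx": 0,"wy": 0,"wz": 0},{"dx": -0.043,"dy": -0.136,"dz": 0,"wx": 0,"wy": 0,"wz": 0},{"dx": -0.037,"dy": -0.138,"dz": 0,"wx": 0,"wy": 0,"wz": 0},{"dx": -0.03,"dy": -0.14,"dz": 0,"wx": 0,"wy": 0,"wz": 0},{"dx": -0.023,"dy": -0.141,"dz": 0,"wx": 0,"wy": 0,"wz": 0}]}}

```text
t: 4.35
position: [0.6479, -0.0009, 0.064]
ee_rot: [3.14, 0.003, 2.691]
wrist_force: [-0.7, 0.6, 7.0]
opening: 0.006
grasp_force: 3.3
```

```bash
python3 - <<'E'
from h import *
g=snap('top','t2'); s=read_state(); p=s['position']; d=p[:2]-[.538,.0346]; print(s['t'],p.round(4),np.hypot(*d),np.arctan2(d[1],d[0]),s['wrist_force'].round(1))
cv2.imwrite('pics/t2c.png',cv2.resize(g['color'][170:320,215:375,::-1],(640,600)))
E
```

```text
4.4 [ 0.6476 -0.002   0.0639] 0.11549782845607406 -0.3220531430232024 [-0.7  0.7  7.4]
```

View pics/t2c.png

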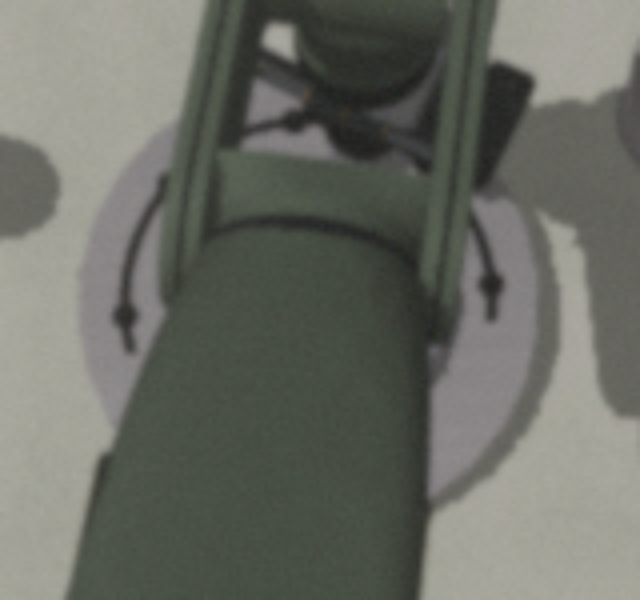

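The knob has moved off the middle hole, now visible at (295,120) in the crop, and the table follows. I'll continue to the next hole.

Emit:
{"method": "servo_tool", "body": {"rows": [{"dx": -0.014,"dy": -0.136,"dz": 0,"wx": 0,"wy": 0,"wz": 0},{"dx": -0.008,"dy": -0.136,"dz": 0,"wx": 0,"wy": 0,"wz": 0},{"dx": -0.002,"dy": -0.136,"dz": 0,"wx": 0,"wy": 0,"wz": 0},{"dx": 0.005,"dy": -0.136,"dz": 0,"wx": 0,"wy": 0,"wz": 0},{"dx": 0.011,"dy": -0.136,"dz": 0,"wx": 0,"wy": 0,"wz": 0},{"dx": 0.018,"dy": -0.135,"dz": 0,"wx": 0,"wy": 0,"wz": 0},{"dx": 0.024,"dy": -0.134,"dz": 0,"wx": 0,"wy": 0,"wz": 0},{"dx": 0.03,"dy": -0.133,"dz": 0,"wx": 0,"wy": 0,"wz": 0}]}}

```text
t: 5.2
position: [0.627, -0.039, 0.0641]
ee_rot: [3.14, 0.004, 2.691]
wrist_force: [-0.6, -0.3, 6.8]
opening: 0.006
grasp_force: 3.3
```

```bash
python3 - <<'E'
from h import *
for k in range(3):
    g=grab_frame('top'); s=read_state(); p=s['position']; d=p[:2]-[.538,.0346]; print(s['t'],p.round(4),np.hypot(*d),np.arctan2(d[1],d[0]),s['wrist_force'].round(1))
g=snap('scene','s2'); cv2.imwrite('pics/s2c.png',cv2.resize(g['color'][190:350,220:440,::-1],None,fx=3.6,fy=3.6))
E
```

```text
5.25 [ 0.6263 -0.0397  0.0639] 0.1154388322404288 -0.6992426942412182 [-0.4  0.2  7.2]
5.3 [ 0.6266 -0.0395  0.064 ] 0.11550213682971093 -0.6963534439366914 [ 0.7 -0.7  5.9]
5.35 [ 0.6267 -0.0393  0.064 ] 0.11550072144245431 -0.694552843368137 [0.7 0.3 6.2]
```

View pics/s2c.png

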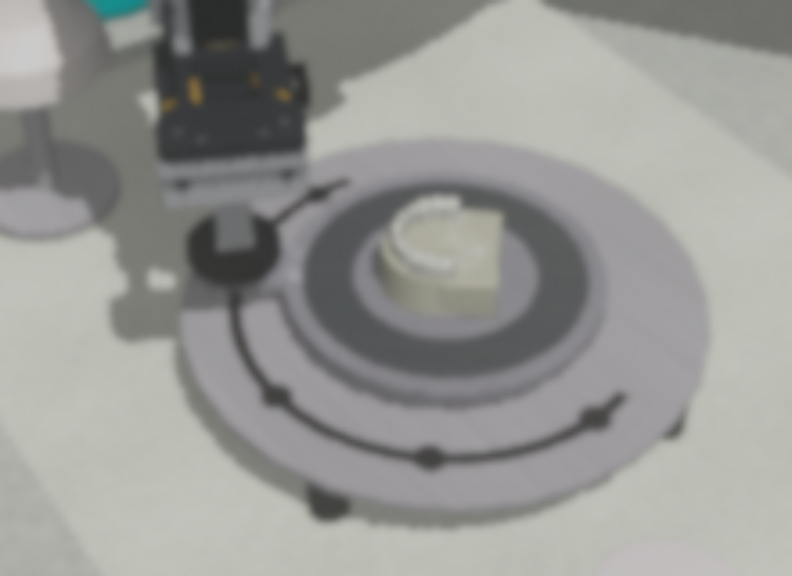

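The knob (235,247 in the crop) sits over the next hole and the fingers are central in the dish. I'll ease up part way: continued spring force at z≈0.072 means the pin is in the hole.

Emit:
{"method": "servo_tool", "body": {"rows": [{"dx": 0,"dy": 0,"dz": -0.04,"wx": 0,"wy": 0,"wz": 0},{"dx": 0,"dy": 0,"dz": -0.04,"wx": 0,"wy": 0,"wz": 0},{"dx": 0,"dy": 0,"dz": -0.04,"wx": 0,"wy": 0,"wz": 0},{"dx": 0,"dy": 0,"dz": -0.04,"wx": 0,"wy": 0,"wz": 0},{"dx": 0,"dy": 0,"dz": -0.04,"wx": 0,"wy": 0,"wz": 0},{"dx": 0,"dy": 0,"dz": 0,"wx": 0,"wy": 0,"wz": 0},{"dx": 0,"dy": 0,"dz": 0,"wx": 0,"wy": 0,"wz": 0}]}}

```text
t: 6.1
position: [0.6265, -0.0394, 0.0713]
ee_rot: [3.141, 0.003, 2.691]
wrist_force: [1.1, -1.2, 5.0]
opening: 0.002
grasp_force: 2.6
```

Still 5 N at z=0.071, so the pin is in the hole. Raising the rest of the way, then clear.

Emit:
{"method": "servo_tool", "body": {"rows": [{"dx": 0,"dy": 0,"dz": -0.08,"wx": 0,"wy": 0,"wz": 0},{"dx": 0,"dy": 0,"dz": -0.1,"wx": 0,"wy": 0,"wz": 0},{"dx": 0,"dy": 0,"dz": -0.2,"wx": 0,"wy": 0,"wz": 0},{"dx": 0,"dy": 0,"dz": -0.4,"wx": 0,"wy": 0,"wz": 0},{"dx": 0,"dy": 0,"dz": -0.8,"wx": 0,"wy": 0,"wz": 0},{"dx": 0,"dy": 0,"dz": -0.8,"wx": 0,"wy": 0,"wz": 0},{"dx": 0,"dy": 0,"dz": -0.8,"wx": 0,"wy": 0,"wz": 0},{"dx": 0,"dy": 0,"dz": -0.8,"wx": 0,"wy": 0,"wz": 0}]}}

```text
t: 6.9
position: [0.6242, -0.038, 0.2309]
ee_rot: [3.141, -0.002, 2.691]
wrist_force: [0.4, -0.0, -0.1]
opening: 0.005
grasp_force: 0.0
```

Emit:
{"method": "servo_tool", "body": {"rows": [{"dx": 0.5,"dy": 0.5,"dz": 0,"wx": 0,"wy": 0,"wz": 0},{"dx": 0.8,"dy": 0.5,"dz": 0,"wx": 0,"wy": 0,"wz": 0},{"dx": 0.8,"dy": 0.5,"dz": 0,"wx": 0,"wy": 0,"wz": 0},{"dx": 0.8,"dy": 0.5,"dz": 0,"wx": 0,"wy": 0,"wz": 0},{"dx": 0.8,"dy": 0.5,"dz": 0,"wx": 0,"wy": 0,"wz": 0},{"dx": 0.8,"dy": 0.5,"dz": 0,"wx": 0,"wy": 0,"wz": 0},{"dx": 0.8,"dy": 0.5,"dz": 0,"wx": 0,"wy": 0,"wz": 0},{"dx": 0.4,"dy": 0.3,"dz": 0,"wx": 0,"wy": 0,"wz": 0}]}}

```text
t: 7.7
position: [0.4833, 0.1998, 0.2298]
ee_rot: [-3.141, -0.002, 2.693]
wrist_force: [0.3, -0.2, 0.4]
opening: 0.005
grasp_force: 0.0
```

Emit:
{"method": "servo_tool", "body": {"rows": [{"dx": 0.5,"dy": 0.5,"dz": 0,"wx": 0,"wy": 0,"wz": 0},{"dx": 0.8,"dy": 0.5,"dz": 0,"wx": 0,"wy": 0,"wz": 0},{"dx": 0.6,"dy": 0.5,"dz": 0,"wx": 0,"wy": 0,"wz": 0},{"dx": 0.3,"dy": 0.3,"dz": 0,"wx": 0,"wy": 0,"wz": 0},{"dx": 0,"dy": 0,"dz": 0,"wx": 0,"wy": 0,"wz": 0},{"dx": 0,"dy": 0,"dz": 0,"wx": 0,"wy": 0,"wz": 0},{"dx": 0,"dy": 0,"dz": 0,"wx": 0,"wy": 0,"wz": 0},{"dx": 0,"dy": 0,"dz": 0,"wx": 0,"wy": 0,"wz": 0}]}}

```text
t: 8.5
position: [0.4387, 0.2997, 0.2295]
ee_rot: [-3.141, -0.0, 2.689]
wrist_force: [-0.6, 0.2, -0.4]
opening: 0.005
grasp_force: 0.0
```

```bash
python3 - <<'E'
from h import *
g=snap('top','t3'); s=read_state(); print(s['t'],s['position'].round(3),s['wrist_force'].round(1))
gs=snap('scene','s3')
for f,h in((g,'t'),(gs,'s')):
    print(h,proj(f,[.6264,-.0396,.082]),proj(f,[.6264,-.0396,.071]))
im=g['color'].max(2); u,v=proj(g,[.6264,-.0396,.085]).astype(int); m=(im[v-18:v+19,u-18:u+19]<60).astype(np.uint8); m=cv2.morphologyEx(m,cv2.MORPH_OPEN,np.ones((5,5)))
n,l,st,c=cv2.connectedComponentsWithStats(m)
for i in range(1,n): k=c[i]+[u-18,v-18]; P=ray(g,*k,.082); print(st[i],k,P.round(4),np.arctan2(P[1]-.0346,P[0]-.538)-.083)
a=cv2.resize(g['color'][150:310,160:440],(560,320)); b=cv2.resize(gs['color'][190:350,180:460],(560,320)) if 0 else cv2.resize(gs['color'][170:300,200:430],(560,280))
cv2.imwrite('pics/f3.png',np.vstack([a,b])[:600,:,::-1])
E
```

```text
8.55 [0.439 0.3   0.229] [0.3 0.6 0.8]
t [321.90597954 206.7018829 ] [321.7431004  207.64551278]
s [284.86316401 250.67249231] [285.20782656 254.95034439]
[  9  10  19  18 293] [321.37883959 206.66894198] [ 0.6265 -0.0383  0.082 ] -0.7722696474063375
```

View pics/f3.png

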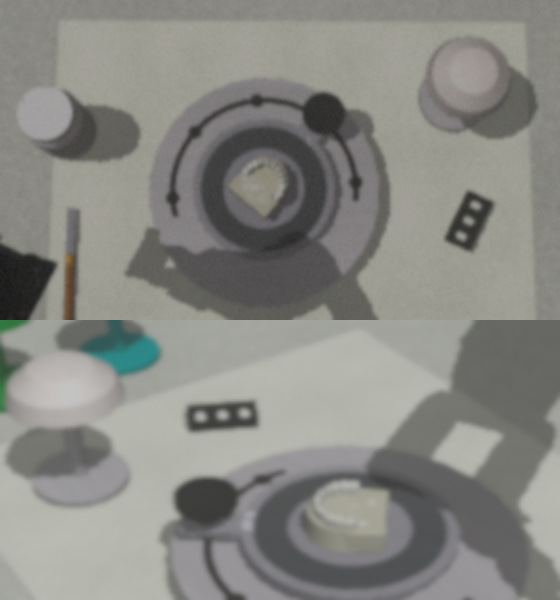

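The top view shows the knob at (321.4,206.7), an angle of about -0.77, which is the next hole within measuring error. It stands up and locked, the cast is still central, and the lamp, jar and box are where they were. Handing in.

```bash
python3 -c "
from workcell import *
print(finish_job())"
```

```text
the job is handed in; nothing more can be done
None
```

I turned the table one hole towards the white lamp (about -45°) and the plunger sprang up in the next hole; the cast is still in the middle, the arm is clear of everything, and the job is handed in (about 8.6 s used), with no verdict returned.

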